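# Open the sample case

## Robot

A 6-joint arm with a two-finger parallel gripper is mounted at the origin on a cart in front of the work surface, level with it; the furniture and walls round the work are solid. World frame = base frame: x ahead of the robot, y to its left, z up, the work surface at z = 0. Lengths are in m, angles in rad, forces in N, time in s.
With the tool pointing down it reaches from about 0.3 to 0.825 m from the base axis. Payload 5.4 kg.
Tool frame: the origin (TCP) lies at the very end of the fingers, on their centre line; the grasp point (between the pads) lies 19 mm behind it; z points along the fingers, y is the line along which they close (so a half turn about z gives the same grasp; the last joint's range is limited). The gripper opens to 92 mm and grips with 3 to 60 N. Pads are 20 mm wide; open, the fingers measure 128 mm over their backs; the gripper's body (75 mm by 189 mm) begins 69 mm behind the grasp point.
Start: joints at [1.08, 0.158, 1.597, -0, 1.386, -0.21], TCP at [0.159, 0.552, 0.215] pointing down, gripper open.
Joint ranges: [-2.91, 2.91], [-0.94, 2.29], [0.18, 2.7], [-1.29, 4.43], [0.17, 2.64], [-3, 3]. Speed limits (rad/s): [2.57, 2.57, 3.14, 3.14, 3.14, 3.14].

## Interface

Orientations are given as a rotation vector (axis times angle).
In Python, from workcell import bot gives the robot as it stands. Calls block until the motion is done:
- bot.goto(position, orientation): joint-space move of the TCP to a pose.
- bot.line_to(position, rot=None, max_speed=0.15): straight line of the TCP; rot=None keeps the orientation; max_speed is the mean speed in m/s.
- bot.set_joints(angles): joint-space move.
- bot.set_gripper(opening, newtons=None): opening from 0.0 (shut) to 1.0 (fully open); newtons is the grip in N (None keeps the last); returns when the fingers have stopped.
- bot.hold(seconds).
- bot.inverse_kinematics(position, orientation): joint angles nearest the present ones, or None.
- bot.read_camera(name): name is "side" or "top"; returns a dict with "pixels" (384x512x3 uint8, blue, green, red), "fx", "fy", "cx", "cy" (pixels), "k1" (the pictures are not rectified: a ray, as slopes to the right and down, at radius r is drawn at 1 + k1 r^2 times it, then the intrinsics apply), "R" (3x3) and "t" (3): a world point X has camera coordinates R X + t. Camera axes: x right, y down, z forward; pixel columns grow to the right and rows downward; lengths in m; the calibration is good to about 2 mm. A picture is of the moment at which its call begins. There is no depth.
A pose or a line that the arm cannot do raises bot.MotionError and nothing moves.
- bot.job_done(): hands the job in; it is judged then, once.
Readings, each from a call of its own:
- bot.current_clock(): time.
- bot.current_joints(): joint angles.
- bot.current_joint_vel(): joint speeds.
- bot.current_effort(): joint torques, N m.
- bot.current_ee_pos(): TCP position.
- bot.current_tool_rot(): TCP orientation.
- bot.current_contact_force(): force on the tool from outside, world axes, zero at the start.
- bot.current_ft_torque(): the same for the moment, N m.
- bot.current_opening(): opening from 0.0 (shut) to 1.0 (fully open).
- bot.current_grip_force(): force on a finger pad.
Only numpy, scipy, OpenCV 4.12 (cv2) and the standard library are available. Lean on these libraries where they do the work, as an engineer would, in place of code of your own. Each camera call takes 0.05 s, during which the arm holds its last target. There are 200 camera calls.

## Task

Open the grey hinged case until its lid leans back on its stop and stays there by itself. Take the timer off the lid and stand it upright on the bench, and first move whichever bottle stands close behind the case out of the lid's way, so that the lid does not hit it. Keep the timer and the bottles upright, and leave the other things on the bench where they are.

Things in the scene. Friction and masses are not known exactly. Their poses are not given: they have to be found in the camera images.
- case: Grey plastic sample case, fixed to the bench, 110 (x) x 160 (y) x 86 mm high with the lid shut; base 59 mm high, hollow, holding a white tube rack. Origin under its centre on the bench; z up, its -x side is the front with the lid's lip, its +x side the back with the hinge.
- case_lid (a joint): The case's lid, 26 mm high, 0.18 kg: 0 shut, grows as it opens upward and back about the hinge at the case's back, rests on its stop at 1.95 rad. No latch. Below about 1.4 rad it falls shut, beyond that it falls open. Open on its stop it overhangs the case's back by about 70 mm, at up to 200 mm height; on the way it sweeps all that space behind the case.
- lip (a point): Middle of the lower front edge of the lid's black lip, a flat tab 80 mm wide (along case y) and 5 mm thick that stands out 22 mm in front of the lid; its underside is 61 mm above the bench when shut, with nothing below it. Turns with the lid: 140 mm from the hinge line. Axes as the lid's (case axes when shut).
- lid_hinge (a point): Point on the hinge axis at the middle of the lid's rear edge: 59 mm behind the case's centre (case +x), 60 mm above the bench. The axis is the case's y.
- timer: White bench timer, a wedge 37 (x) x 68 (y) x 49 mm high (z), 0.07 kg, standing on the lid, turned any way. Origin under its centre; it narrows to the top: grasp across x about 20 mm above its underside.
- reagent_bottle: Clear bottle with white screw cap, 45 mm across, 118 mm high, about 0.15 kg. Origin under its centre. It or the squeeze bottle stands close behind the case; the other stands beside it.
- squeeze_bottle: White bottle with a nozzle, 43 mm across, 125 mm high, about 0.15 kg. Origin under its centre.
- tube_rack: Bystander: open green tube rack 50 x 85 x 55 mm, origin under its centre.
- dropper_bottle: Bystander: small dark bottle 31 mm across, 72 mm high, origin under its centre.
- petri_dish: Bystander: petri dish 91 mm across, 15 mm high, origin under its centre.
- marker: Bystander: marker pen lying along its y, 13 x 134 x 15 mm, origin under its centre.
- tape_roll: Bystander: tape roll lying flat, 85 mm across, 19 mm high, origin under its centre.
- wash_bottle: Bystander: blue bottle 51 mm across, 105 mm high, origin under its centre.
Things that resemble listed ones, but are neither listed nor needed, are in the scene too. Leave any orange look-alike of the squeeze_bottle alone.

How it is judged:
By the outcome, as a careful person would: the job done as asked, in the order asked, and still so for the second after the job is handed in, with the robot touching nothing.
It also fails if it takes over 72 s, if anything falls off the work surface, if the arm or the gripper's body presses on something with over 40 N, if the wrist force passes 120 N, or if a joint passes its speed limit or range.

## Working session

There is one attempt and no reset: what is moved stays moved. The work goes in short steps, each a Python script; the robot and the scene stay as the last script left them, time stands still between calls to the robot, and variables do not carry over. Pictures are saved under pics/ and viewed, at most 10 in all, crops included, and the job is handed in when it is done.

```bash
mkdir -p pics; ls; python3 - <<'E'
from workcell import bot
import cv2,numpy as np
for n in("top","side"):
    c=bot.read_camera(n);cv2.imwrite(f"pics/{n}0.png",c["pixels"])
    R=np.array(c["R"]);t=np.array(c["t"])
    print(n,c["fx"],c["fy"],c["cx"],c["cy"],c["k1"],"pos",-R.T@t,"axes",R.round(3).tolist())
print(bot.current_clock(),bot.current_tool_rot(),bot.current_opening())
E
```

```text
pics
top 420.8165772889341 420.8165772889341 254.22505903778776 196.6250680694809 -0.03261847353752972 pos [0.34746132 0.05797022 1.14653067] axes [[-0.026, -0.999, -0.019], [-0.981, 0.03, -0.191], [0.192, 0.013, -0.981]]
side 352.05778675964694 352.05778675964694 258.2578269963775 195.45039557240833 -0.04248146155045389 pos [ 0.3164659  -0.69933448  0.64514608] axes [[0.961, -0.275, 0.006], [-0.154, -0.557, -0.816], [0.228, 0.783, -0.578]]
0.1 [-4.39600194e-01 -3.11011477e+00  2.36270649e-03] 0.9976315730409422
```

View pics/top0.png

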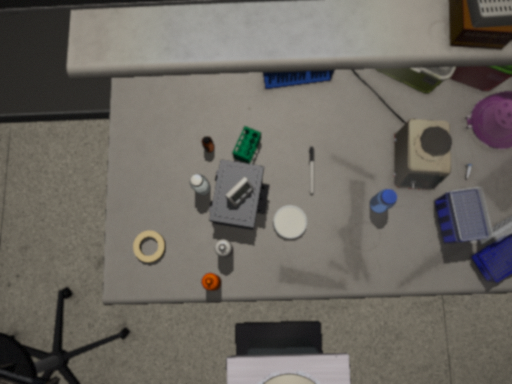

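View pics/side0.png

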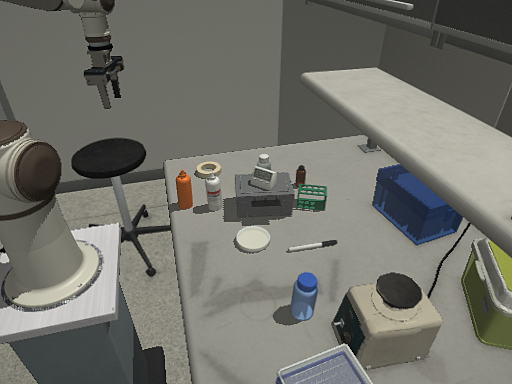

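Top view: the case is at about (238,195), its long side along world x. The timer sits on it at (238,190). The reagent bottle is at (199,183), left of the case, and the squeeze bottle at (224,247). I'll zoom in to find the lip.

```bash
python3 - <<'E'
import cv2,numpy as np
a=cv2.imread("pics/top0.png")[120:300,130:330];b=cv2.imread("pics/side0.png")[145:265,165:345]
cv2.imwrite("pics/zt.png",cv2.resize(a,None,fx=4,fy=3.3333*1.0,interpolation=cv2.INTER_CUBIC)[:600])
cv2.imwrite("pics/zs.png",cv2.resize(b,None,fx=4.4,fy=4.4,interpolation=cv2.INTER_CUBIC))
E
```

```text
(no output)
```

View pics/zt.png

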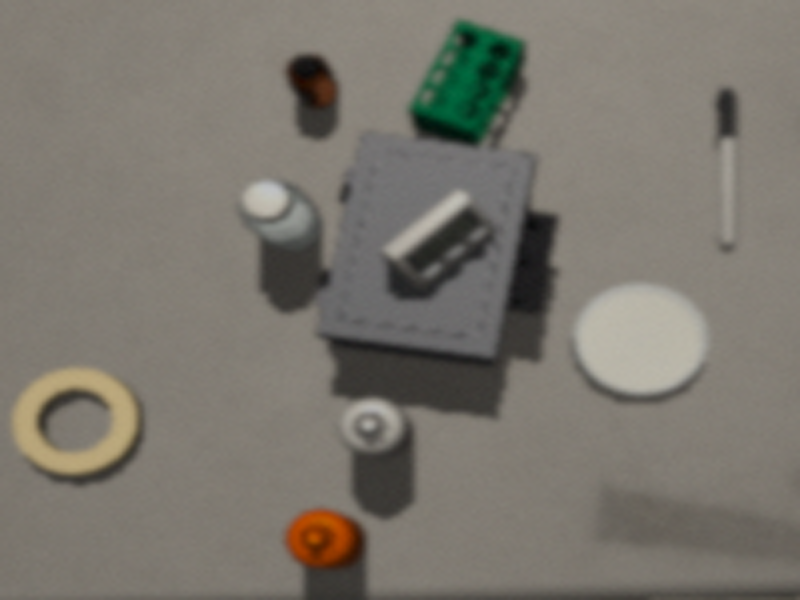

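View pics/zs.png

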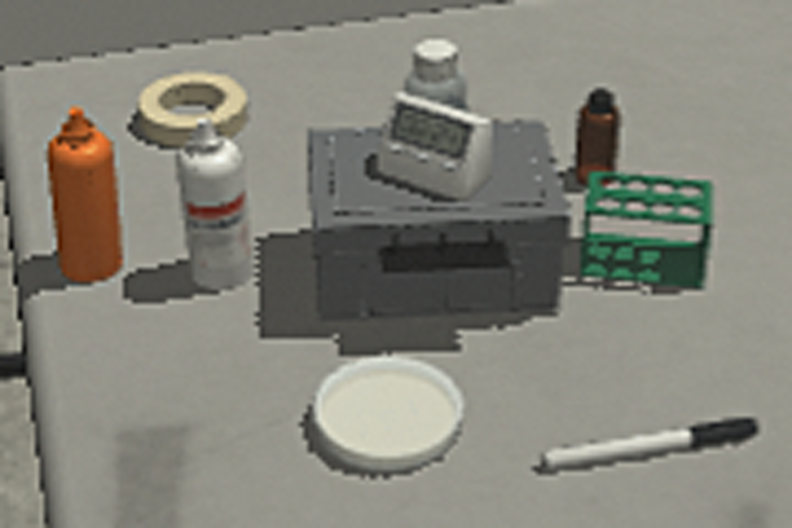

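The lip (black tab) is on the right of the case, the world −y side, at zoom (535,260). The hinge knobs are on the left, at (330,275) and (345,185). The reagent bottle is therefore the one behind, and the squeeze bottle stands beside the case. Next I turn these pixels into positions.

```bash
cat > h.py <<'E'
import numpy as np,cv2
from workcell import bot
from scipy.spatial.transform import Rotation as Rot
def ray(c,u,v):
    K=np.array([[c["fx"],0,c["cx"]],[0,c["fy"],c["cy"]],[0,0,1]])
    # drawn = ray*(1+k1 r^2): opencv's radial model
    p=cv2.undistortPoints(np.array([[[u,v]]],float),K,np.array([c["k1"],0,0,0.]))[0,0]
    R=np.array(c["R"]);return -R.T@np.array(c["t"]),R.T@np.array([p[0],p[1],1])
def at(c,u,v,z):
    o,d=ray(c,u,v);return o+d*(z-o[2])/d[2]
def proj(c,X):
    p=np.array(c["R"])@X+np.array(c["t"]);p=p[:2]/p[2];p=p*(1+c["k1"]*(p@p))
    return p*[c["fx"],c["fy"]]+[c["cx"],c["cy"]]
def two(c1,p1,c2,p2):
    a,d=ray(c1,*p1);b,e=ray(c2,*p2)
    s=np.linalg.lstsq(np.c_[d,-e],b-a,rcond=None)[0];A=a+d*s[0];B=b+e*s[1]
    return (A+B)/2,np.linalg.norm(A-B)
def rv(cols): return Rot.from_matrix(np.array(cols).T).as_rotvec()
def down(yaw): # fingers closing along direction yaw, tool pointing down
    y=np.array([np.cos(yaw),np.sin(yaw),0]);z=np.array([0,0,-1.]);return rv([np.cross(y,z),y,z])
E
python3 - <<'E'
from h import *
T=bot.read_camera("top");S=bot.read_camera("side")
zt=lambda x,y:(x/4+130-.4,y/3.3333+120-.4)
zs=lambda x,y:(x/4.4+165-.4,y/4.4+145-.4)
r=lambda a:np.round(a,4)
C=[at(T,*zt(*p),.086) for p in((365,133),(537,155),(497,358),(318,335))]
print("lid",r(C),"mid",r(np.mean(C,0)),"len",[round(np.linalg.norm(C[i]-C[i-1]),3) for i in range(4)])
print("lipfront",r([at(T,*zt(*p),.064) for p in((558,213),(545,312))]))
Cs=[at(S,*zs(*p),.086) for p in((308,130),(550,122),(572,210),(312,222))]
print("side lid",r(Cs),r(np.mean(Cs,0)))
print("cap",r(at(T,*zt(265,200),.118)),r(at(S,*zs(436,47),.118)),two(T,zt(265,200),S,zs(436,47)))
print("squeeze",r(at(T,*zt(368,425),.125)),two(T,zt(368,425),S,zs(205,125)))
print("orange",r(at(T,*zt(318,538),.125)))
print("timer ridge ends(top)",r([at(T,*zt(*p),.135) for p in((386,252),(463,195))]))
# side: display top edge ends
print("timer side top L,R",r([at(S,*zs(*p),.135) for p in((395,95),(490,125))]))
print("timer side base front L,R",r([at(S,*zs(*p),.086) for p in((380,175),(468,199))]))
print("timer top base front", r([at(T,*zt(*p),.086) for p in((415,290),(495,233))]))
print("dish",r(at(T,*zt(640,340),.015)),"dropper",r(at(T,*zt(306,70),.072)),"rack",r(at(T,*zt(470,80),.055)),"tape",r(at(T,*zt(77,420),.019)))
m=(S["pixels"].max(2)*0).astype(np.uint8)
E
```

```text
lid [[0.6565 0.1571 0.086 ]
 [0.6351 0.0452 0.086 ]
 [0.4765 0.0754 0.086 ]
 [0.4974 0.1889 0.086 ]] mid [0.5664 0.1167 0.086 ] len [np.float64(0.162), np.float64(0.114), np.float64(0.161), np.float64(0.115)]
lipfront [[0.5932 0.0326 0.064 ]
 [0.5144 0.0436 0.064 ]]
side lid [[0.499  0.1834 0.086 ]
 [0.662  0.1493 0.086 ]
 [0.6388 0.0456 0.086 ]
 [0.4773 0.0766 0.086 ]] [0.5693 0.1137 0.086 ]
cap [0.5967 0.2178 0.118 ] [0.5997 0.2166 0.118 ] (array([0.59846518, 0.2176961 , 0.1171966 ]), np.float64(0.003048420344027884))
squeeze [0.4251 0.1541 0.125 ] (array([0.42556025, 0.15470107, 0.11913068]), np.float64(1.2008448747546674e-05))
orange [0.3452 0.1851 0.125 ]
timer ridge ends(top) [[0.5509 0.1406 0.135 ]
 [0.5926 0.0924 0.135 ]]
timer side top L,R [[0.5466 0.1328 0.135 ]
 [0.5942 0.0816 0.135 ]]
timer side base front L,R [[0.532  0.1166 0.086 ]
 [0.579  0.0749 0.086 ]]
timer top base front [[0.5305 0.1265 0.086 ]
 [0.5736 0.0741 0.086 ]]
dish [ 0.4971 -0.0205  0.015 ] dropper [0.7144 0.1975 0.072 ] rack [0.708  0.0882 0.055 ] tape [0.4424 0.3601 0.019 ]
```

```bash
cat >> h.py <<'E'
def best(p,yaw): # the half turn that needs less wrist motion
    j=np.array(bot.current_joints());o=[]
    for k in(0,np.pi,-np.pi):
        q=bot.inverse_kinematics(list(p),list(down(yaw+k)))
        if q is not None:o.append((abs(np.array(q)-j).max(),down(yaw+k)))
    return min(o,key=lambda a:a[0])[1]
def pickplace(a,b,yaw_a,yaw_b,za,zb,N,up=.2,op=1.0):
    bot.set_gripper(op)
    ra=best([*a,up],yaw_a);bot.goto([*a,up],ra)
    bot.line_to([*a,za],max_speed=.12)
    bot.set_gripper(0.0,N);print("grip",bot.current_opening()*.092,bot.current_grip_force())
    bot.line_to([*a,up],max_speed=.12)
    rb=ra if yaw_b==yaw_a else best([*b,up],yaw_b)
    bot.line_to([*b,up],rb,max_speed=.15);print("held",bot.current_opening()*.092)
    bot.line_to([*b,zb+.01],max_speed=.12);bot.line_to([*b,zb],max_speed=.02)
    print("F",np.round(bot.current_contact_force(),1))
    bot.set_gripper(op);bot.line_to([*b,up],max_speed=.2)
    print("t",bot.current_clock())
def snap(n):
    for c in("top","side"):
        cv2.imwrite(f"pics/{c}{n}.png",bot.read_camera(c)["pixels"])
    a=cv2.imread(f"pics/top{n}.png")[100:310,110:330];b=cv2.imread(f"pics/side{n}.png")[130:290,165:365]
    f=lambda i:cv2.resize(i,(400,int(400*i.shape[0]/i.shape[1])),interpolation=cv2.INTER_CUBIC)
    a,b=f(a),f(b);h=max(len(a),len(b));P=lambda i:np.pad(i,((0,h-len(i)),(0,0),(0,0)))
    cv2.imwrite(f"pics/both{n}.png",np.hstack([P(a),P(b)]))
E
python3 - <<'E'
from h import *
pickplace((.5985,.2177),(.60,.34),np.radians(-10.8),np.radians(-10.8),.051,.0515,15,op=.85)
snap(1)
E
```

```text
grip 0.044802968274372114 14.85412925343553
held 0.04507022350143616
F [ 1.1  0.5 -1.9]
t 10.4333
```

View pics/both1.png

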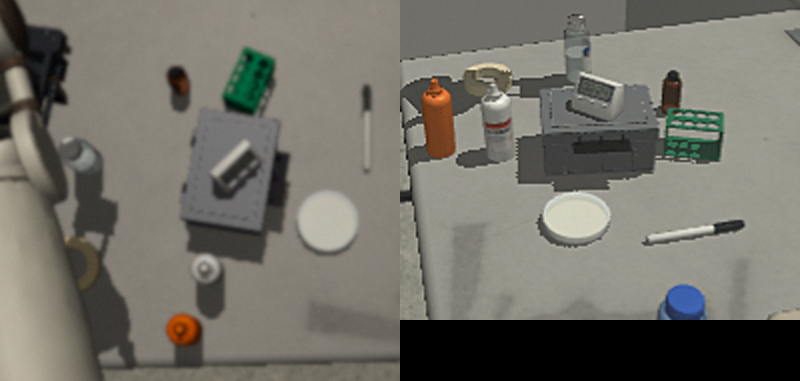

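The reagent bottle is upright in its new place, at (80,155) in the left half and (577,50) in the right. The timer has not moved. Next is the timer.

```bash
python3 - <<'E'
from h import *
y=np.radians(42.5)
pickplace((.568,.1105),(.40,-.12),y,y,.089,.0045,12,up=.22)
snap(2)
E
```

```text
grip 0.036894107292854174 11.925624188734218
held 0.036820927208876704
F [ 0.6  0.6 -0.3]
t 22.175
```

View pics/both2.png

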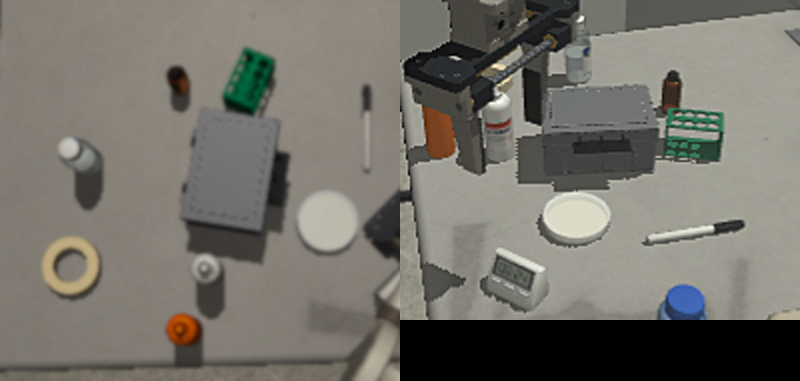

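The timer stands upright on the bench at (515,280) in the right half, and the lid is clear. Next I plan the lid push.

```bash
cat > lid.py <<'E'
from h import *
cx=np.array([np.cos(np.radians(79.2)),np.sin(np.radians(79.2)),0]);cy=np.array([-cx[1],cx[0],0]);Z=np.array([0,0,1.])
O=np.array([.568,.115,0])
def pose(th,gap=0,back=0,flip=1,s=.018,off=-.015):
    p=np.radians(40)+.6*th
    d=np.cos(p)*cx-np.sin(p)*Z;n=np.sin(p)*cx+np.cos(p)*Z
    u=np.cos(th)*cx-np.sin(th)*Z;w=np.sin(th)*cx+np.cos(th)*Z
    P=O+.059*cx+.060*Z-.140*u+.001*w+off*cy
    y=flip*cy
    return P+(s-back)*d-(.010+gap)*n, rv([np.cross(y,d),y,d])
E
python3 - <<'E'
from lid import *
for f in(1,-1):
    for a in((0,.006,.08),(0,.006,0),(.5,),(1.0,),(1.4,),(1.75,)):
        x,r=pose(*a,flip=f);q=bot.inverse_kinematics(list(x),list(r));print(f,a,x.round(3),None if q is None else np.round(q,2))
print(np.round(bot.current_joints(),2))
E
```

```text
1 (0, 0.006, 0.08) [ 0.557 -0.024  0.089] [-0.69  0.47  1.74  0.74  1.49  2.36]
1 (0, 0.006, 0) [0.568 0.036 0.037] [-0.59  0.54  1.77  0.81  1.36  2.34]
1 (0.5,) [0.571 0.051 0.107] [-0.44  0.28  1.79  0.58  1.28  2.66]
1 (1.0,) [0.579 0.092 0.158] None
1 (1.4,) [0.588 0.138 0.18 ] [ 0.01  0.25  1.56  0.03  1.32 -2.95]
1 (1.75,) [0.596 0.183 0.182] [ 0.19  0.38  1.4  -0.17  1.42 -2.73]
-1 (0, 0.006, 0.08) [ 0.557 -0.024  0.089] [-0.69  0.47  1.74  0.74  1.49 -0.78]
-1 (0, 0.006, 0) [0.568 0.036 0.037] [-0.59  0.54  1.77  0.81  1.36 -0.8 ]
-1 (0.5,) [0.571 0.051 0.107] [-0.44  0.28  1.79  0.58  1.28 -0.48]
-1 (1.0,) [0.579 0.092 0.158] [-0.2   0.19  1.7   0.29  1.27 -0.1 ]
-1 (1.4,) [0.588 0.138 0.18 ] [0.01 0.25 1.56 0.03 1.32 0.19]
-1 (1.75,) [0.596 0.183 0.182] [ 0.19  0.38  1.4  -0.17  1.42  0.41]
[-0.58 -0.28  2.   -0.    1.42 -1.32]
```

```bash
python3 - <<'E'
from lid import *
P=lambda *a:pose(*a,flip=-1)
bot.set_gripper(0.0,10)
x,r=P(0,.006,.08);bot.goto(list(x+[0,0,.12]),list(r));bot.line_to(list(x),max_speed=.12)
bot.line_to(list(P(0,.006)[0]),max_speed=.08);print("in",np.round(bot.current_contact_force(),1))
for th in np.arange(.1,1.71,.1):
    x,r=P(th);bot.line_to(list(x),list(r),max_speed=.06)
    F=np.array(bot.current_contact_force());print(round(th,1),F.round(1))
    if np.linalg.norm(F)>15:print("stop");break
    if abs(th-.5)<.01:snap(3)
print(bot.current_clock());snap(4)
a=cv2.imread("pics/both3.png");b=cv2.imread("pics/both4.png")
cv2.imwrite("pics/o.png",np.vstack([a[:300],b[:300]]))
E
```

```text
in [ 0.4 -0.6 -0.2]
0.1 [ 0.8 -1.  -0.9]
0.2 [ 0.  -1.8 -0.4]
0.3 [ 0.7 -0.8 -0.6]
0.4 [ 1.4 -1.8 -1. ]
0.5 [ 1.  -0.7  0. ]
0.6 [ 0.6 -1.2 -0.7]
0.7 [-0.1 -0.5 -0. ]
0.8 [ 1.1 -1.6  0.5]
0.9 [ 0.3 -0.7 -0.2]
1.0 [-0.6 -0.6 -0.3]
1.1 [ 0.4 -0.7  0.3]
1.2 [-0.2 -0.3 -1.2]
1.3 [-0.5  0.4 -0.2]
1.4 [-0.4 -0.3  0. ]
1.5 [ 0.1 -0.2  0.3]
1.6 [-0.2 -1.   1. ]
1.7 [ 0.7  0.1 -0.3]
33.1417
```

View pics/o.png

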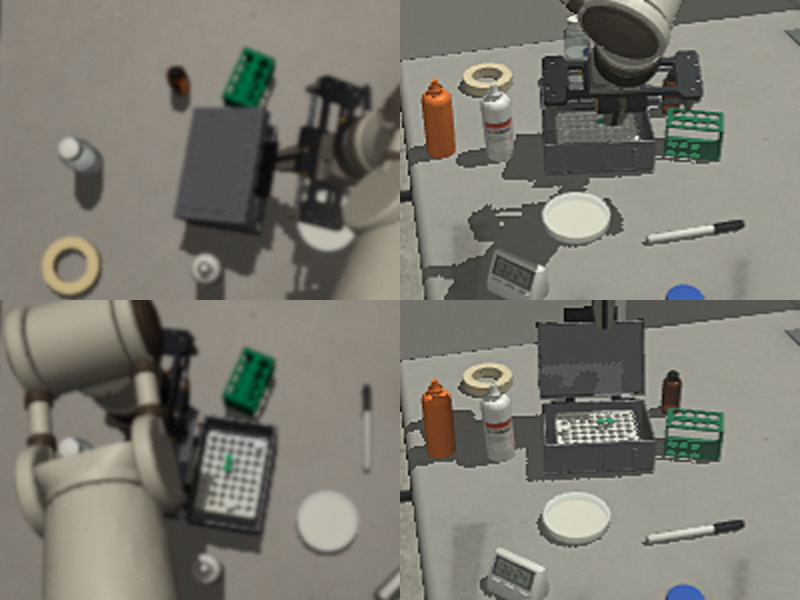

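The lid is open past vertical, with nothing else disturbed. I'll retreat and check.

```bash
python3 - <<'E'
from lid import *
x=np.array(bot.current_ee_pos())
bot.line_to(list(x-.03*cx+.005*Z),max_speed=.06)
bot.line_to(list(x-.04*cx+.12*Z),max_speed=.15)
bot.goto([.30,-.22,.35],list(best([.30,-.22,.35],0)))
bot.hold(1);print(bot.current_clock());snap(5)
E
```

```text
37.5167
```

View pics/both5.png

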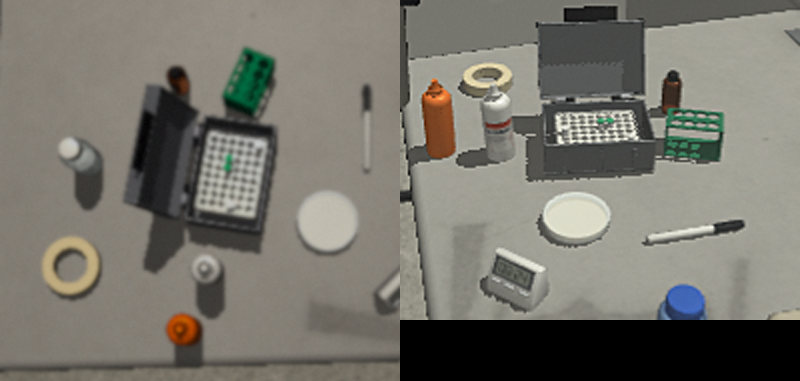

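The lid rests open on its stop, leaning left at about (160,155). The timer at (515,280) and the reagent bottle at (75,155) are both upright, and the other things are where they were.

```bash
python3 -c "
from workcell import bot
print(bot.job_done())"
```

```text
the job is handed in; nothing more can be done
None
```

The job is handed in at about 37.5 s on the robot's clock: the reagent bottle was moved clear first, the timer stands upright on the bench, the lid rests open on its stop by itself, and the last pictures show nothing else moved.

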